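# Open the tube-welding jig and hold it for unloading

### The job

Open the welding jig so that a workmate can lift the finished post out of it: slacken the brass wing nut anticlockwise, nearly half a turn, to about its stop, then pull the spring-loaded ram back by its T-handle until its yellow pointer stands against the red index on the rule. Finish while holding it there with the gripper on the ram: do not let go, leave the post lying in its rests, and shift neither the red index nor the things on the bench.

Things in the scene. Friction and masses are not known exactly. Their poses are not given: they have to be found in the camera images.
- jig: blue welding jig bolted to the bench, place and yaw vary; base plate 120 x 475 x 16 mm. Origin: on the bench below the wing nut axis; y = direction in which the ram is pulled out, z up. Ram housing 72 mm wide (x), y -55 to 55 mm, top 115 mm high; headstock y -247 to -277, 121 high; ram and post axis 75 high. Rule along y at x 48 to 64, y 40 to 170, 84 high, carries the red index (98 high)
- wing_nut (a joint): brass wing nut on top of the housing, vertical axis at the jig's x = y = 0. 0 = tight; the value (rad) grows anticlockwise seen from above, to the stop at 3.0; starts at 0 to 0.4. At 0 its blade lies along the jig's x axis. While it is tight a pad clamps the ram (some 70 N would drag it); the clamp eases off to nothing at 2.0. It takes about 0.15 N m to turn and stays where it is left
- nut_grip (a point): the point to grip the wing nut, on its axis, 145 mm above the bench: the blade is a flat bar 10 mm thick, 66 mm long, from 129 to 155 mm above the bench, to be pinched across its thickness from above. The point's x axis lies along the blade and turns with it
- ram (a joint): how far the ram is pulled out, in metres along the jig's +y: 0 = home with its nose in the end of the post, 0.075 = end of travel. A spring pulls it home with about 10 N at 0, rising by 1 N per 10 mm; plus about 1 N of friction. It moves freely once the clamp is off
- handle_bar (a point): middle of the crossbar of the ram's black T-handle: a round bar 18 mm in diameter and 90 mm long, lying across the pull (along the jig's x), its centre 125 mm above the bench, standing on one stem 14 mm thick under its middle; the ram's top, 91 mm high, runs below it. At home it is 115 mm from the wing nut's axis along the jig's +y. It moves with the ram
- pointer_tip (a point): tip of the yellow pointer on the ram, a blade 4 mm thick that sticks out sideways to the rule (jig's +x), 90 mm above the bench, 35 mm nearer to the wing nut than the handle bar. It moves with the ram
- index (a joint): where the red index is clamped on the rule, in metres: the value of joint ram at which the pointer stands against the middle of the index. Different each time, 0.030 to 0.055; it is stiff (10 N) and must not be shifted
- index_mark (a point): middle of the side of the red index, a red saddle 10 mm wide along the rule and 14 mm high, that the pointer tip comes to face (the tip passes 1 mm from it); axes as the jig's
- weldment: the finished post in the jig: steel tube 42 mm in diameter, 150 mm long, 3 mm wall, with a square foot plate 70 x 70 x 6 mm, 0.65 kg, lying loose in two V-rests. Origin: on the tube's axis, where the plate joins it; the tube runs along its +y
- next_tube: steel tube 42 mm in diameter, 150 mm tall, standing on end on the bench; origin under its middle
- hammer: hammer, 260 mm, lying on the bench beside the jig; origin on the bench under its middle, handle to its -x
- wrench: steel wrench, 180 mm, 8 mm thick, lying beside the jig; origin under its middle
- magnet_square: red triangular welding magnet about 100 x 90 x 14 mm lying beside the jig; origin under it
- wire_brush: wire brush, 240 mm, lying on the bench; origin under its middle
- spray_can: spray can 66 mm in diameter, 190 mm tall, standing at the far side of the bench; origin under it
- foot_plates: stack of three rusty steel plates 70 x 70 x 6 mm; origin under it
Mind the look-alikes: they are no part of the job. What is shaped like the weldment but green or purple is not meant.

How it is judged:
By the outcome, as a careful person would: the job done as asked, in the order asked, and still so for the second after the job is handed in, while the arm keeps its last pose, push and grip.
It also fails if it takes over 67 s, if anything falls off the work surface, if the arm or the gripper's body presses on something with over 40 N, if the wrist force passes 120 N, or if a joint passes its speed limit or range.

### The arm

A 6-joint arm with a two-finger parallel gripper is mounted at the origin on the work surface. World frame = base frame: x ahead of the robot, y to its left, z up, the work surface at z = 0. Lengths are in m, angles in rad, forces in N, time in s.
With the tool pointing down it reaches from about 0.3 to 1 m from the base axis. Payload 5.1 kg.
Tool frame: the origin (TCP) lies on the mounting face of the last link; the fingertips stand 190 mm ahead of it and the grasp point (between the pads) lies 171 mm ahead of it; z points along the fingers, y is the line along which they close (so a half turn about z gives the same grasp; the last joint's range is limited). The gripper opens to 95 mm and grips with 3 to 60 N. Pads are 20 mm wide; open, the fingers measure 119 mm over their backs; the gripper's body (75 mm by 180 mm) begins 59 mm behind the grasp point.
Start: joints at [-1.25, 0.124, 1.65, -0, 1.367, -0.083], TCP at [0.255, -0.598, 0.405] pointing down, gripper open.
Joint ranges: [-2.61, 2.61], [-1.02, 2.33], [0.03, 2.71], [-1.35, 4.49], [0.32, 2.68], [-2.91, 2.91]. Speed limits (rad/s): [2.57, 2.57, 3.14, 3.14, 3.14, 3.14].

### API

Orientations are given as a 3x3 rotation matrix whose columns are the frame's x, y, z axes.
In Python, from bench import sensors, eyes, env gives the robot as it stands.
- The arm moves only by the shell command python3 -m inch 'ROWS' [OPENING] [FORCE]. ROWS is text: rows parted by semicolons, each of 6 numbers parted by spaces: the shift along the tool's x, y, z in m, then the turn, a rotation vector about the tool's x, y, z in degrees. In form: dx dy dz wx wy wz; .... A call has 1 to 10 rows; each row is the pose to reach, as a shift and turn from the pose commanded when the call began, along the tool's axes at that moment; what a row does not reach only later rows make up. A row lasts 1/8 s, in which the tool goes at most 62.5 mm and 10.7 degrees, less where a joint would pass 70% of its speed; a pose out of reach is approached as far as the arm can. A call with a gripper value outside its range is refused whole. OPENING is the gripper's target within -1 to 1 (fully open at 1, half-way at 0, shut at -1), set as the call begins (- or left out, the last holds). The fingers move at their own pace and stop on an object; FORCE is the grip in N (left out, the last holds). Time passes only in rows, so rows that repeat a pose let the fingers close. It gives the time, the measured TCP pose, the force, the opening and the grip force at its end, in the units of the state.
- sensors.read_state(): the state, without advancing time (a new reading comes with each control period).
- eyes.camera(name): name is "scene" or "top" or "wrist"; returns (picture, depth): 480x640x3 uint8, red, green, blue; 480x640 float32, m along the optical axis (not along the pixel's ray), 0 where there is no reading.
- eyes.camera_info(name): a dict with "intrinsics" (3x3 intrinsics, pixels), "D" ([k1, k2, p1, p2, k3] as OpenCV has them; the pictures are not rectified), "R" (3x3) and "t" (3): a world point X has camera coordinates R X + t. Camera axes: x right, y down, z forward; pixel columns grow to the right and rows downward; lengths in m; the calibration is good to about 2 mm. A picture is of the moment at which its call begins: read the wrist's pose just before it. camera_info takes no time and is no camera call; for the wrist camera it gives the pose at the moment of the call.
- env.close_job(): hands the job in; it is judged then, once.
The state is a dict: "t": time; "qpos": joint angles; "dq": joint speeds; "joint_efforts": joint torques, N m; "ee_pos": TCP position; "tool_rot": TCP orientation; "contact_force": force on the tool from outside, world axes, zero at the start; "moment": the same for the moment, N m; "width": opening from 0.0 (shut) to 1.0 (fully open); "finger_force": force on a finger pad.
Only numpy, scipy, OpenCV 4.12 (cv2) and the standard library are available. Lean on these libraries where they do the work, as an engineer would, in place of code of your own. Each camera call takes 0.05 s, during which the arm holds its last target. There are 200 camera calls.

## Working session

There is one attempt and no reset: what is moved stays moved. The work goes in short steps, Python scripts to look and compute and a shell command to move; the robot and the scene stay as the last step left them, time stands still between calls to the robot, and variables do not carry over. Pictures are saved under pics/ and viewed, at most 10 in all, crops included, and the job is handed in when it is done.

```bash
mkdir -p pics; ls
cat > h.py <<'E'
import numpy as np, cv2
from bench import sensors, eyes, env
def shot(name, fn=None):
    info=eyes.camera_info(name); p,d=eyes.camera(name)
    if fn: cv2.imwrite('pics/'+fn, p[:,:,::-1])
    return p,d,info
def cloud(d,info):
    K=np.array(info["intrinsics"],float);D=np.array(info["D"],float)
    v,u=np.mgrid[0:480,0:640]
    pts=cv2.undistortPoints(np.stack([u,v],-1).reshape(-1,1,2).astype(np.float64),K,D).reshape(480,640,2)
    c=np.dstack([pts*d[...,None],d]).astype(float)
    w=(c-np.array(info["t"]).ravel())@np.array(info["R"])
    w[d<=0]=np.nan
    return w
E
python3 - <<'E'
from h import *
s=sensors.read_state(); print(s['t'],s['ee_pos'],s['tool_rot'],s['width'])
for n in('scene','top'):
    p,d,i=shot(n,n+'1.png'); np.savez(n+'1.npz',p=p,d=d,w=cloud(d,i))
E
```

```text
pics
0.0 [ 0.25527293 -0.59750551  0.4034989 ] [[ 9.19593339e-01  3.92871064e-01 -6.46512617e-04]
 [ 3.92871558e-01 -9.19591286e-01  1.95088801e-03]
 [ 1.71920081e-04 -2.04802004e-03 -9.99997888e-01]] 1.0023426466497405
```

View pics/top1.png

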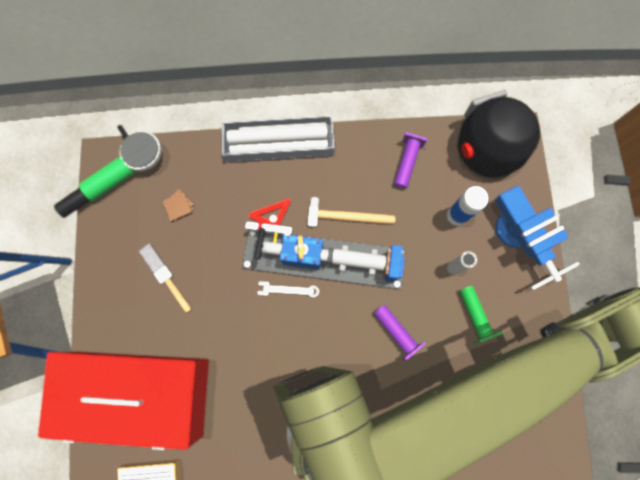

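View pics/scene1.png

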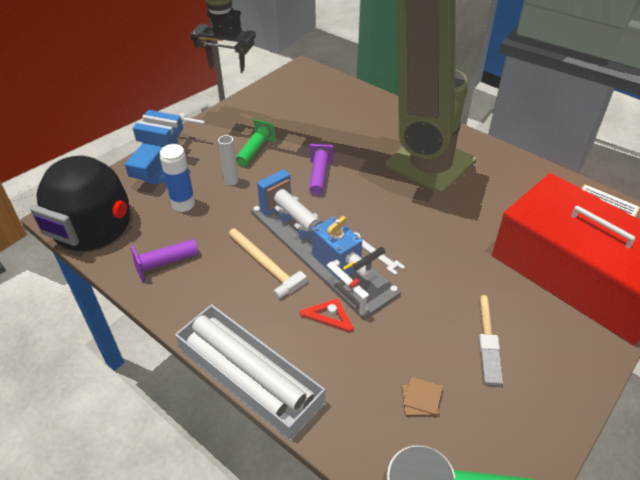

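The top view shows the jig at about (320,258): housing and brass wing nut at (301,248), T-handle at (262,246), rule at (275,231), headstock at (396,262). Look-alikes are the purple posts at (408,160) and (400,330), the green one at (478,312), and the blue vise at (530,225). The jig is the one with the brass nut. Next I'll measure it and take a close crop.

Run:
```python
from h import *
z=np.load('top1.npz');p=z['p'].astype(int);w=z['w']
cv2.imwrite('pics/crop.png',cv2.resize(z['p'][205:305,230:420,::-1],None,fx=4,fy=4,interpolation=cv2.INTER_CUBIC))
R,G,B=p[...,0],p[...,1],p[...,2]
roi=np.zeros(R.shape,bool);roi[205:305,235:420]=1
blue=roi&(B>130)&(R<90)
def st(n,m):
    print(n,m.sum(),np.nanmedian(w[m],0).round(4),np.nanmin(w[m],0).round(3),np.nanmax(w[m],0).round(3))
hs=blue.copy();hs[:,:370]=0;ho=blue.copy();ho[:,340:]=0
for n,m in(('head',hs),('hous',ho)):
    st(n,m&(w[...,2]>.105)); q=w[m&(w[...,2]>.105)&(w[...,2]<.126)][:,:2].astype(np.float32); print(cv2.minAreaRect(q))
y=roi&(R>170)&(G>130)&(B<100); st('brass',y&(w[...,2]>.12)); 
m=y&(w[...,2]>.12); q=w[m][:,:2];q=q-q.mean(0);print(np.linalg.svd(q,full_matrices=0)[1:])
y2=y.copy();y2[:,288:]=0;st('yel',y2)
r=roi&(R>150)&(G<70)&(B<70)&(w[...,2]>.05);st('red',r)
bk=roi&(p.max(2)<60)&(w[...,2]>.105);st('black',bk)
```

```text
head 316 [ 0.4562 -0.2135  0.1199] [ 0.416 -0.231  0.105] [ 0.503 -0.194  0.128]
((0.45962753891944885, -0.21513260900974274), (0.030365578830242157, 0.08510827273130417), 79.06706237792969)
hous 431 [0.5064 0.055  0.1142] [ 0.469 -0.014  0.106] [0.545 0.102 0.121]
((0.511250376701355, 0.042928822338581085), (0.10965979844331741, 0.06868134438991547), 79.26280212402344)
  return np.nanmean(a, axis, out=out, keepdims=keepdims)
Traceback (most recent call last):
ValueError: zero-size array to reduction operation fmin which has no identity
```

View pics/crop.png

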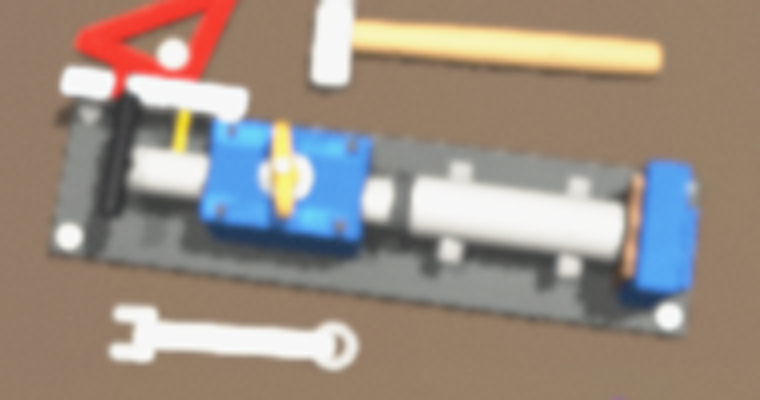

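The crop confirms the choice: brass blade at crop (283,170), nearly along jig x and turned about 0.15 rad; black T-bar at (118,155); yellow pointer at (182,130). The jig yaw is about -11°, with the nut near (0.511,0.043), and the 263 mm from housing to headstock matches the given sizes. I'll go above the nut.

```bash
python3 -m inch '0.06 -0.06 -0.04 0 0 5; 0.487 -0.489 -0.04 0 0 26; 0.487 -0.489 -0.04 0 0 26; 0.487 -0.489 -0.04 0 0 26; 0.487 -0.489 -0.04 0 0 26; 0.487 -0.489 -0.04 0 0 26; 0.487 -0.489 -0.04 0 0 26; 0.487 -0.489 -0.04 0 0 26; 0.487 -0.489 -0.04 0 0 26; 0.487 -0.489 -0.04 0 0 26'
cat >> h.py <<'E'
def totool(dw):
    return (np.array(sensors.read_state()['tool_rot']).T@np.array(dw)).round(4)
E
python3 - <<'E'
from h import *
s=sensors.read_state();print(s['qpos'],s['dq']);
P=np.array(s['ee_pos']);R=np.array(s['tool_rot']);print(totool(np.array([.511,.043,.44])-P), np.degrees(np.arctan2(R[1,0],R[0,0])))
E
```

```text
t: 1.35
ee_pos: [0.4848, -0.0208, 0.4431]
tool_rot: [[0.999, -0.05, 0.0], [-0.05, -0.999, -0.0], [0.0, 0.0, -1.0]]
contact_force: [1.4, -0.1, -0.1]
width: 1.003
finger_force: 0.0
[-1.53450992e-01 -2.72318536e-01  1.96026079e+00 -1.25204403e-04
  1.45343334e+00  1.46727373e+00] [ 1.03890102  0.33835298 -0.2829048  -0.00463468 -0.05635265  1.03147673]
[ 0.023  -0.065   0.0031] -2.8598459859699026
```

```bash
python3 -m inch '0 0 0 0 0 0; 0 0 0 0 0 0; 0 0 0 0 0 0'
python3 - <<'E'
from h import *
s=sensors.read_state();print(s['ee_pos'],np.abs(s['dq']).max())
p,d,i=shot('wrist','w1.png');np.savez('w1.npz',p=p,d=d,w=cloud(d,i))
w=cloud(d,i);print(w[240,320],w[100,320],w[380,320])
E
```

```text
t: 1.72
ee_pos: [0.4844, -0.024, 0.443]
tool_rot: [[0.999, -0.052, -0.001], [-0.052, -0.999, -0.0], [-0.0, 0.0, -1.0]]
contact_force: [-0.4, 0.2, 0.2]
width: 1.004
finger_force: 0.0
[ 0.48439662 -0.02398925  0.44297509] 0.010255119820256687
[ 0.45446857 -0.02271787  0.01743786] [ 0.59829429 -0.03031722  0.00217934] [ 0.27491609 -0.01322823  0.00290262]
```

View pics/w1.png

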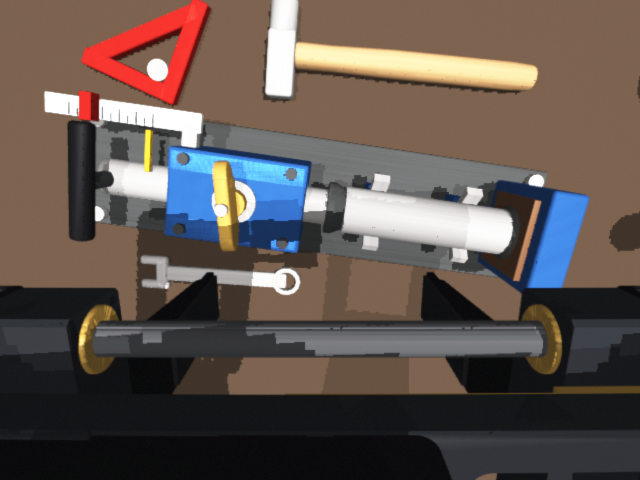

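The wrist view shows the wing nut blade at (226,205), the black bar at (82,180), the pointer at (148,150), the red index at (88,105) and the housing at (238,198). I'll measure all of them now.

```bash
cat > meas.py <<'E'
from h import *
def measure(fn,roi=(0,280)):
    z=np.load(fn);p=z['p'].astype(int);w=z['w'];hsv=cv2.cvtColor(z['p'],cv2.COLOR_RGB2HSV).astype(int)
    H,S,V=hsv[...,0],hsv[...,1],hsv[...,2];Z=w[...,2]
    R=np.zeros(Z.shape,bool);R[roi[0]:roi[1]]=1
    out={}
    masks=dict(house=R&(H>100)&(H<125)&(S>120)&(abs(Z-.115)<.004),
      head=R&(H>100)&(H<125)&(S>120)&(abs(Z-.121)<.004)&(w[...,1]<-.1),
      blade=R&(H>15)&(H<32)&(S>120)&(Z>.138)&(Z<.165),
      bar=R&(V<70)&(Z>.122)&(Z<.142),
      point=R&(H>20)&(H<35)&(S>120)&(Z>.08)&(Z<.1),
      red=R&((H<6)|(H>174))&(S>150)&(Z>.075)&(Z<.11))
    masks['house']&=w[...,1]>-.1
    for n,m in masks.items():
        m=cv2.morphologyEx(m.astype(np.uint8),cv2.MORPH_OPEN,np.ones((2,2)))>0
        if m.sum()<5: print(n,'none');continue
        q=w[m];r=cv2.minAreaRect(q[:,:2].astype(np.float32))
        c=q.mean(0); 
        print(n,m.sum(),'mean',c.round(4),'zmax',q[:,2].max().round(3),'rect',np.round(r[0],4),np.round(r[1],4),round(r[2],1)); out[n]=(r,q)
    return out
E
python3 - <<'E'
from meas import *
o=measure('w1.npz')
a=np.array(o['house'][0][0]);b=np.array(o['head'][0][0]);print(np.linalg.norm(a-b))
for n in ('blade','point','bar'):
    q=o[n][1][:,:2]-o[n][1][:,:2].mean(0);v=np.linalg.svd(q,full_matrices=0)[2][0];print(n,np.degrees(np.arctan2(v[1],v[0])))
hx=[q for q in [o['house'][0]]]
for yaw in(-10,-11,-12):
  pass
th=np.radians(o['house'][0][2]);
# jig yaw from housing rect (angle mod 90)
yaw=(o['house'][0][2]+45)%90-45;y=np.radians(yaw)
J=np.array([[np.cos(y),-np.sin(y)],[np.sin(y),np.cos(y)]])
print('yaw',yaw)
for n in o:
    l=(o[n][1][:,:2]-a)@J; print(n,np.percentile(l,2,axis=0).round(4),np.percentile(l,98,axis=0).round(4))
E
```

```text
house 8178 mean [nan nan nan] zmax nan rect [nan nan] [0. 0.] 0.0
head 3381 mean [nan nan nan] zmax nan rect [ 0.4491 -0.2558] [0.1227 0.0885] 73.7
blade 1305 mean [nan nan nan] zmax nan rect [0.4915 0.0566] [0.0182 0.1118] 66.6
bar 3124 mean [nan nan nan] zmax nan rect [0.5328 0.2081] [0.0553 0.1612] 45.1
point 252 mean [0.5558 0.1147 0.0924] zmax 0.096 rect [0.5576 0.1279] [0.0306 0.0343] 79.6
red 527 mean [nan nan nan] zmax nan rect [0.5979 0.1851] [0.0669 0.0214] 81.1
nanTraceback (most recent call last):
  File "<stdin>", line 5, in <module>
    u, s, vh = gufunc(a, signature=signature)
               ~~~~~~^^^^^^^^^^^^^^^^^^^^^^^^
    raise LinAlgError("SVD did not converge")
numpy.linalg.LinAlgError: SVD did not converge
```

```bash
python3 - <<'E'
s=open('meas.py').read()
s=s.replace("        m=cv2.morphologyEx(m.astype(np.uint8),cv2.MORPH_OPEN,np.ones((2,2)))>0\n","        _,lab,stt,_=cv2.connectedComponentsWithStats(m.astype(np.uint8));m=m&(lab==1+np.argmax(stt[1:,4])) if len(stt)>1 else m\n        m=m&(cv2.morphologyEx(m.astype(np.uint8),cv2.MORPH_OPEN,np.ones((3,3)))>0)\n")
s+='''
def report(fn,roi=(0,280)):
    o=measure(fn,roi)
    for n in ('blade','point','bar'):
        if n in o:
            q=o[n][1][:,:2]-o[n][1][:,:2].mean(0);v=np.linalg.svd(q,full_matrices=0)[2][0];print(n,'dir',np.degrees(np.arctan(v[1]/v[0])).round(2))
    a=np.array(o['house'][0][0]);yaw=(o['house'][0][2]+45)%90-45;y=np.radians(yaw)
    J=np.array([[np.cos(y),-np.sin(y)],[np.sin(y),np.cos(y)]]);print('yaw',yaw)
    if 'head' in o:print('head dist',np.linalg.norm(a-o['head'][0][0]))
    for n in o:
        l=(o[n][1][:,:2]-a)@J; print(n,np.percentile(l,2,axis=0).round(4),np.percentile(l,98,axis=0).round(4))
'''
open('meas.py','w').write(s)
E
python3 -c "
from meas import *
report('w1.npz')"
```

```text
house 8047 mean [0.5118 0.0415 0.1162] zmax 0.119 rect [0.5136 0.0424] [0.1098 0.072 ] 78.9
head 3365 mean [ 0.4727 -0.2142  0.1217] zmax 0.124 rect [ 0.4705 -0.2153] [0.0309 0.0746] 78.6
blade 1292 mean [0.5135 0.0404 0.1524] zmax 0.159 rect [0.5132 0.0421] [0.0098 0.0641] 89.1
bar 3120 mean [0.5369 0.1516 0.1325] zmax 0.138 rect [0.5357 0.1544] [0.0181 0.0891] 78.3
point 248 mean [0.5566 0.1148 0.0941] zmax 0.096 rect [0.5563 0.1151] [0.0049 0.0338] 79.2
red 525 mean [0.5941 0.156  0.0971] zmax 0.102 rect [0.594  0.1576] [0.0111 0.0221] 78.2
blade dir -0.67
point dir -10.85
bar dir -11.11
yaw -11.100311279296875
head dist 0.2613127974197712
house [-0.0342 -0.0534] [0.0351 0.0523]
head [-0.0262 -0.275 ] [ 0.0431 -0.2467]
blade [-0.0294 -0.0096] [0.0303 0.0072]
bar [-0.0421  0.106 ] [0.043  0.1213]
point [0.012  0.0774] [0.0441 0.0817]
red [0.0466 0.1233] [0.0672 0.1331]
```

```bash
python3 -m inch '0.0255 -0.0676 0.03 0 0 -2.3; 0.0255 -0.0676 0.03 0 0 -2.3; 0.0255 -0.0676 0.07 0 0 -2.3; 0.0255 -0.0676 0.1 0 0 -2.3; 0.0255 -0.0676 0.115 0 0 -2.3; 0.0255 -0.0676 0.127 0 0 -2.3; 0.0255 -0.0676 0.127 0 0 -2.3; 0.0255 -0.0676 0.127 0 0 -2.3;0.0255 -0.0676 0.127 0 0 -2.3' && python3 -m inch '0 0 0 0 0 0; 0 0 0 0 0 0; 0 0 0 0 0 0; 0 0 0 0 0 0; 0 0 0 0 0 0; 0 0 0 0 0 0; 0 0 0 0 0 0;0 0 0 0 0 0' -1 20
```

```text
t: 2.9
ee_pos: [0.5139, 0.0434, 0.3175]
tool_rot: [[1.0, -0.01, 0.002], [-0.01, -1.0, -0.0], [0.002, 0.0, -1.0]]
contact_force: [-0.9, -0.2, -0.4]
width: 0.997
finger_force: 0.0
t: 3.9
ee_pos: [0.5135, 0.0429, 0.3163]
tool_rot: [[1.0, -0.009, -0.0], [-0.009, -1.0, -0.002], [-0.0, 0.002, -1.0]]
contact_force: [-0.3, -2.2, -0.3]
width: 0.217
finger_force: 20.1
```

```bash
python3 -m inch '0 0 0 0 0 0; 0 0 0 0 0 0' ; python3 -c "
from h import *
p,d,i=shot('wrist','w2.png')"
```

```text
t: 4.15
ee_pos: [0.5135, 0.0429, 0.3163]
tool_rot: [[1.0, -0.01, -0.0], [-0.01, -1.0, -0.002], [-0.0, 0.002, -1.0]]
contact_force: [0.1, -5.0, 0.4]
width: 0.223
finger_force: 20.0
```

View pics/w2.png

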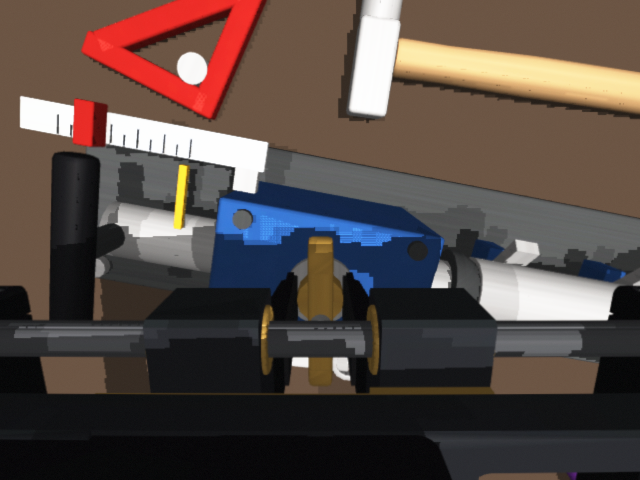

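The view shows the fingers at (285,300) and (355,300) on either side of the blade at (320,260), which looks gripped. The reported opening is larger than 10 mm, so I'll try a small turn first and check it.

```bash
python3 -m inch '0 0 0 0 0 -5; 0 0 0 0 0 -10; 0 0 0 0 0 -15; 0 0 0 0 0 -20; 0 0 0 0 0 -20; 0 0 0 0 0 -20' ; python3 -c "
from h import *
p,d,i=shot('wrist','w3.png');print(sensors.read_state()['moment'])
np.savez('w3.npz',p=p,d=d,w=cloud(d,i))
w=cloud(d,i)
hsv=cv2.cvtColor(p,cv2.COLOR_RGB2HSV).astype(int)
m=(hsv[...,0]>15)&(hsv[...,0]<32)&(hsv[...,1]>120)&(w[...,2]>.138)&(w[...,2]<.165)
q=w[m][:,:2]
r=cv2.minAreaRect(q.astype(np.float32));print(m.sum(),r)
v=np.linalg.svd(q-q.mean(0),full_matrices=0)[2][0];print(np.degrees(np.arctan(v[1]/v[0])))"
```

```text
t: 4.95
ee_pos: [0.5135, 0.0429, 0.3163]
tool_rot: [[0.943, 0.332, -0.0], [0.332, -0.943, -0.001], [-0.001, 0.001, -1.0]]
contact_force: [0.2, -6.1, 0.9]
width: 0.218
finger_force: 20.0
[-0.99775538  0.06188759 -0.04244178]
2614 ((0.513874351978302, 0.042485807090997696), (0.06462045758962631, 0.00976930558681488), 18.96108055114746)
19.02624629957819
```

The blade turned with the tool (19.0°). About 141° remains to the stop.

```bash
python3 -m inch '0 0 0 0 0 -8; 0 0 0 0 0 -16; 0 0 0 0 0 -24; 0 0 0 0 0 -32; 0 0 0 0 0 -40; 0 0 0 0 0 -48; 0 0 0 0 0 -56; 0 0 0 0 0 -64; 0 0 0 0 0 -72; 0 0 0 0 0 -80' && python3 -m inch '0 0 0 0 0 -8; 0 0 0 0 0 -16; 0 0 0 0 0 -24; 0 0 0 0 0 -32; 0 0 0 0 0 -40; 0 0 0 0 0 -48; 0 0 0 0 0 -55; 0 0 0 0 0 -60; 0 0 0 0 0 -60; 0 0 0 0 0 -60'; python3 -c "
from h import *
s=sensors.read_state();print(s['moment'],s['qpos'])
p,d,i=shot('wrist','w4.png')
w=cloud(d,i);np.savez('w4.npz',p=p,d=d,w=w)
hsv=cv2.cvtColor(p,cv2.COLOR_RGB2HSV).astype(int)
m=(hsv[...,0]>15)&(hsv[...,0]<32)&(hsv[...,1]>120)&(w[...,2]>.138)&(w[...,2]<.165)
q=w[m][:,:2]
v=np.linalg.svd(q-q.mean(0),full_matrices=0)[2][0];print(m.sum(),np.degrees(np.arctan(v[1]/v[0])))"
```

```text
t: 6.25
ee_pos: [0.5134, 0.0431, 0.3162]
tool_rot: [[-0.168, 0.986, -0.001], [0.986, 0.168, -0.001], [-0.001, -0.001, -1.0]]
contact_force: [-1.7, -3.8, 1.5]
width: 0.214
finger_force: 20.0
t: 7.5
ee_pos: [0.5133, 0.0429, 0.3162]
tool_rot: [[-0.936, 0.352, -0.002], [0.352, 0.936, -0.001], [0.001, -0.002, -1.0]]
contact_force: [-1.7, -4.8, 1.1]
width: 0.219
finger_force: 20.0
[-0.87954773  0.21025277 -0.11216897] [-2.05043429e-02 -1.03525678e-01  2.03294262e+00 -1.46177631e-03
  1.21373096e+00 -1.23121184e+00]
2598 -21.6963667360166
```

```bash
python3 -m inch '0 0 0 0 0 -1.5; 0 0 0 0 0 -1.5; 0 0 0 0 0 -1.5' && python3 -m inch '0 0 0 0 0 0; 0 0 0 0 0 0;0 0 0 0 0 0;0 0 0 0 0 0;0 0 -0.02 0 0 0;0 0 -0.05 0 0 0;0 0 -0.07 0 0 0;0 0 -0.07 0 0 0;0 0 -0.07 0 0 0' 0.4; python3 -c "
from meas import *
s=sensors.read_state()
p,d,i=shot('wrist','w5.png')
w=cloud(d,i);np.savez('w5.npz',p=p,d=d,w=w)
P=np.array(s['ee_pos']);R=np.array(s['tool_rot']);print(totool(np.array([.5357,.1550,.296])-P), np.degrees(np.arctan2(R[1,0],R[0,0])))
report('w5.npz',(0,480))
"
```

```text
t: 7.92
ee_pos: [0.5133, 0.0429, 0.3162]
tool_rot: [[-0.945, 0.327, -0.002], [0.327, 0.945, -0.001], [0.001, -0.002, -1.0]]
contact_force: [-0.6, -5.4, 1.1]
width: 0.219
finger_force: 20.0
t: 9.05
ee_pos: [0.5133, 0.0434, 0.3856]
tool_rot: [[-0.945, 0.327, -0.001], [0.327, 0.945, 0.0], [0.001, -0.0, -1.0]]
contact_force: [0.4, 0.5, -0.3]
width: 0.699
finger_force: 0.0
[0.0151 0.1129 0.0896] 160.93642487425194
house 12638 mean [0.5093 0.044  0.1162] zmax 0.119 rect [0.513  0.0422] [0.1099 0.0718] 78.9
head none
blade 937 mean [0.4957 0.0486 0.1549] zmax 0.158 rect [0.4964 0.0482] [0.0097 0.0302] 70.9
bar 3825 mean [0.528  0.1539 0.1328] zmax 0.137 rect [0.5309 0.1552] [0.0173 0.0815] 78.7
point 270 mean [0.5552 0.1152 0.0942] zmax 0.096 rect [0.5557 0.1153] [0.0045 0.0335] 79.0
red none
blade dir -20.29
point dir -11.22
bar dir -11.35
yaw -11.0963134765625
house [-0.0352 -0.0515] [0.0336 0.0525]
blade [-0.0319 -0.0031] [-0.0037  0.0085]
bar [-0.0438  0.1063] [0.0335 0.1218]
point [0.0117 0.0778] [0.0438 0.0819]
```

The nut is at about 2.97 rad. Now the handle.

```bash
python3 -m inch '0.0151 0.1129 0 0 0 -8; 0.0151 0.1129 0 0 0 -8; 0.0151 0.1129 0 0 0 -8; 0.0151 0.1129 0.03 0 0 -8; 0.0151 0.1129 0.06 0 0 -8; 0.0151 0.1129 0.08 0 0 -8; 0.0151 0.1129 0.0896 0 0 -8; 0.0151 0.1129 0.0896 0 0 -8; 0.0151 0.1129 0.0896 0 0 -8' && python3 -m inch '0 0 0 0 0 0; 0 0 0 0 0 0; 0 0 0 0 0 0; 0 0 0 0 0 0; 0 0 0 0 0 0;0 0 0 0 0 0' -1 40;  python3 -c "
from meas import *
s=sensors.read_state()
p,d,i=shot('wrist','w6.png')
w=cloud(d,i);np.savez('w6.npz',p=p,d=d,w=w)
print(totool([.1925,.9813,0]))
report('w6.npz',(0,480))
"
```

```text
t: 10.22
ee_pos: [0.5366, 0.155, 0.2979]
tool_rot: [[-0.981, 0.192, 0.002], [0.192, 0.981, 0.0], [-0.002, 0.001, -1.0]]
contact_force: [-0.1, -0.2, -0.1]
width: 0.7
finger_force: 0.0
t: 10.98
ee_pos: [0.5361, 0.1551, 0.2966]
tool_rot: [[-0.981, 0.192, 0.0], [0.192, 0.981, 0.0], [0.0, 0.0, -1.0]]
contact_force: [-0.1, 0.5, -0.1]
width: 0.181
finger_force: 40.0
[-5.e-04  1.e+00  4.e-04]
house 8683 mean [0.5024 0.0725 0.1159] zmax 0.119 rect [0.5031 0.0603] [0.0791 0.0463] 78.9
head none
blade 1672 mean [0.4919 0.0546 0.1462] zmax 0.156 rect [0.4972 0.053 ] [0.0093 0.031 ] 83.7
bar 5855 mean [0.514  0.1592 0.1331] zmax 0.142 rect [0.5149 0.1589] [0.033 0.049] 79.1
point none
red 159 mean [0.5899 0.1569 0.0987] zmax 0.1 rect [0.5892 0.1576] [0.0048 0.0136] 81.0
blade dir -15.65
bar dir -10.99
yaw -11.114028930664062
house [-0.0228 -0.0256] [0.0211 0.0388]
blade [-0.019  -0.0111] [ 0.0083 -0.0057]
bar [-0.0316  0.086 ] [0.0133 0.1124]
red [0.0591 0.1098] [0.0722 0.1146]
```

View pics/w6.png

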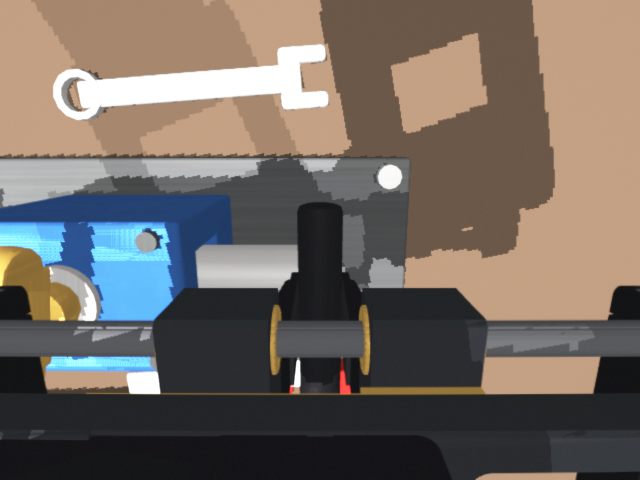

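The bar is gripped between the pads at (320,300). Now pull.

```bash
python3 -m inch '0 0.004 0 0 0 0; 0 0.01 0 0 0 0; 0 0.018 0 0 0 0; 0 0.026 0 0 0 0; 0 0.034 0 0 0 0; 0 0.041 0 0 0 0; 0 0.046 0 0 0 0; 0 0.0485 0 0 0 0; 0 0.0485 0 0 0 0; 0 0.0485 0 0 0 0';  python3 -m inch '0 0 0 0 0 0; 0 0 0 0 0 0';python3 -c "
from meas import *
p,d,i=shot('scene');w=cloud(d,i);np.savez('s2.npz',p=p,d=d,w=w)
cv2.imwrite('pics/s2.png',cv2.resize(p[210:330,280:440,::-1],None,fx=5,fy=5,interpolation=cv2.INTER_CUBIC))
P=np.array(sensors.read_state()['ee_pos'])[:2]-[.5135,.0424];print(P@[.1925,.9813],P@[.9813,-.1925])
"
```

```text
t: 12.28
ee_pos: [0.5452, 0.2003, 0.2965]
tool_rot: [[-0.981, 0.192, -0.003], [0.192, 0.981, -0.008], [0.002, -0.009, -1.0]]
contact_force: [-4.0, -13.2, 6.1]
width: 0.18
finger_force: 40.0
t: 12.52
ee_pos: [0.5452, 0.2003, 0.2965]
tool_rot: [[-0.981, 0.192, -0.003], [0.192, 0.981, -0.008], [0.002, -0.009, -1.0]]
contact_force: [-4.2, -13.2, 5.3]
width: 0.178
finger_force: 40.0
0.16101040519065124 0.0007604587634974409
```

View pics/s2.png

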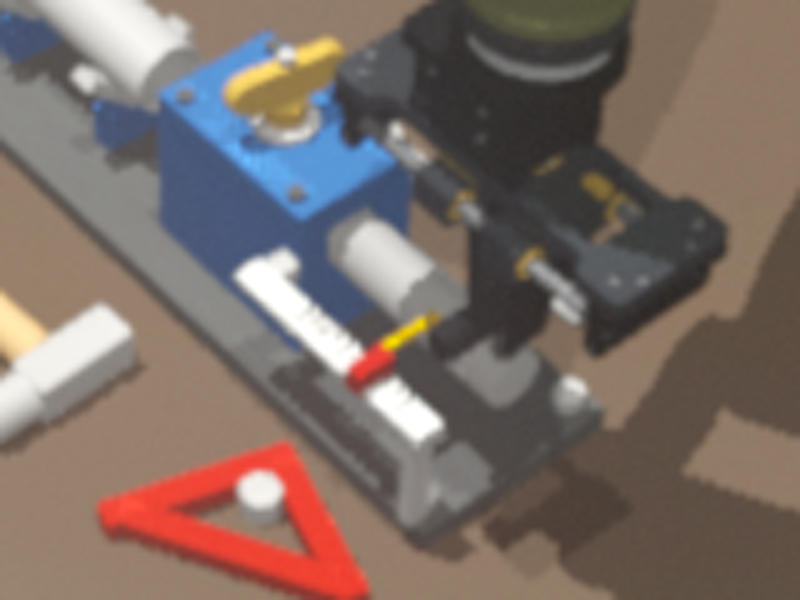

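The pointer (crop (410,330)) now faces the red index ((370,365)), and the arm sagged a bit under load. I'll compare the two numerically.

```bash
cat > idx.py <<'E'
from h import *
def jig(q): 
    l=q-[.5134,.0422,0]; return np.c_[l@[.9813,-.1925,0],l@[.1925,.9813,0],q[:,2]]
def idx(p,w):
    hsv=cv2.cvtColor(p,cv2.COLOR_RGB2HSV).astype(int);H,S,V=hsv[...,0],hsv[...,1],hsv[...,2]
    j=jig(w.reshape(-1,3)).reshape(w.shape)
    box=(j[...,1]>.05)&(j[...,1]<.18)&(j[...,0]>0)&(j[...,0]<.08)&(j[...,2]>.07)
    for n,m in (('point',box&(H>20)&(H<35)&(S>110)),('red',box&((H<8)|(H>172))&(S>130))):
        q=j[m];vu=np.argwhere(m);print(n,len(q),'med',np.median(q,0).round(4),np.percentile(q,5,axis=0).round(4),np.percentile(q,95,axis=0).round(4),'px',vu.min(0),vu.max(0))
E
python3 -c "
from idx import *
for f in ('scene1.npz','s2.npz','top1.npz','w1.npz'):
    z=np.load(f);print(f);idx(z['p'],z['w'])
p,d,i=shot('top');w=cloud(d,i);print('top now')
try: idx(p,w)
except Exception as e: print(e)
"
```

```text
scene1.npz
point 27 med [0.0282 0.0823 0.092 ] [0.0139 0.0757 0.0848] [0.0416 0.0847 0.0951] px [262 344] [269 354]
red 41 med [0.0581 0.1334 0.0956] [0.047  0.1275 0.0897] [0.0668 0.1367 0.0999] px [279 350] [287 358]
s2.npz
point 29 med [0.0256 0.1268 0.092 ] [0.0122 0.1151 0.0795] [0.04   0.13   0.0955] px [273 357] [279 367]
red 40 med [0.0575 0.1335 0.0962] [0.0486 0.1281 0.091 ] [0.0682 0.1383 0.0999] px [280 350] [287 358]
top1.npz
point 17 med [0.0299 0.0791 0.0918] [0.0145 0.0776 0.0884] [0.0392 0.0807 0.097 ] px [233 274] [242 276]
red 18 med [0.0574 0.1274 0.098 ] [0.0393 0.119  0.0927] [0.0664 0.131  0.1361] px [222 258] [229 261]
w1.npz
point 259 med [0.0285 0.0794 0.0941] [0.0132 0.0777 0.0919] [0.0434 0.0818 0.0954] px [129 144] [171 152]
red 546 med [0.0573 0.1262 0.0984] [0.0473 0.1238 0.09  ] [0.0669 0.1331 0.1   ] px [91 79] [120  99]
top now
index -1 is out of bounds for axis 0 with size 0
  return _methods._mean(a, axis=axis, dtype=dtype,
  ret = um.true_divide(
```

Run:
```python
from idx import *
for f in('w1.npz','w2.npz','w3.npz'):
  try: z=np.load(f)
  except: continue
  p,w=z['p'],z['w'];hsv=cv2.cvtColor(p,cv2.COLOR_RGB2HSV).astype(int);H,S=hsv[...,0],hsv[...,1]
  j=jig(w.reshape(-1,3)).reshape(w.shape)
  for n,m in(('pt',(H>20)&(H<35)&(S>110)&(abs(j[...,2]-.0935)<.003)&(j[...,0]>.015)&(j[...,0]<.045)&(j[...,1]>.06)&(j[...,1]<.1)),('red',((H<8)|(H>172))&(S>130)&(abs(j[...,2]-.0985)<.0025)&(abs(j[...,0]-.057)<.012)&(j[...,1]>.09))):
    q=j[m][:,1]; print(f,n,len(q),q.mean().round(4),((np.percentile(q,3)+np.percentile(q,97))/2).round(4),np.ptp(q).round(4))
```

```text
w1.npz pt 225 0.0795 0.0798 0.0049
w1.npz red 401 0.1284 0.1287 0.011
w3.npz pt 548 0.0799 0.0801 0.0045
w3.npz red 1106 0.1286 0.1289 0.0111
```

The index is at about 0.0488 and the ram at about 0.0445, so pull 4.3 mm more.

```bash
python3 -m inch '0 0.002 0 0 0 0; 0 0.0044 0 0 0 0; 0 0.0044 0 0 0 0; 0 0.0044 0 0 0 0; 0 0.0044 0 0 0 0';python3 -c "
from idx import *
p,d,i=shot('scene');w=cloud(d,i);idx(p,w)
cv2.imwrite('pics/s3.png',cv2.resize(p[250:310,320:400,::-1],None,fx=10,fy=10,interpolation=cv2.INTER_CUBIC))
s=sensors.read_state();g=np.array(s['ee_pos'])+.171*np.array(s['tool_rot'])[:,2];print(jig(g[None])-[0,.1151,0])
"
```

```text
t: 13.25
ee_pos: [0.5461, 0.2044, 0.2965]
tool_rot: [[-0.981, 0.192, -0.004], [0.192, 0.981, -0.009], [0.002, -0.01, -1.0]]
contact_force: [-4.7, -14.5, 5.3]
width: 0.184
finger_force: 40.0
point 29 med [0.0262 0.1312 0.0921] [0.013  0.1175 0.0772] [0.0398 0.133  0.0959] px [274 358] [280 368]
red 40 med [0.0577 0.1333 0.0955] [0.0481 0.1261 0.0911] [0.0674 0.137  0.0992] px [279 350] [287 358]
[[0.000535   0.04873075 0.12555388]]
```

View pics/s3.png

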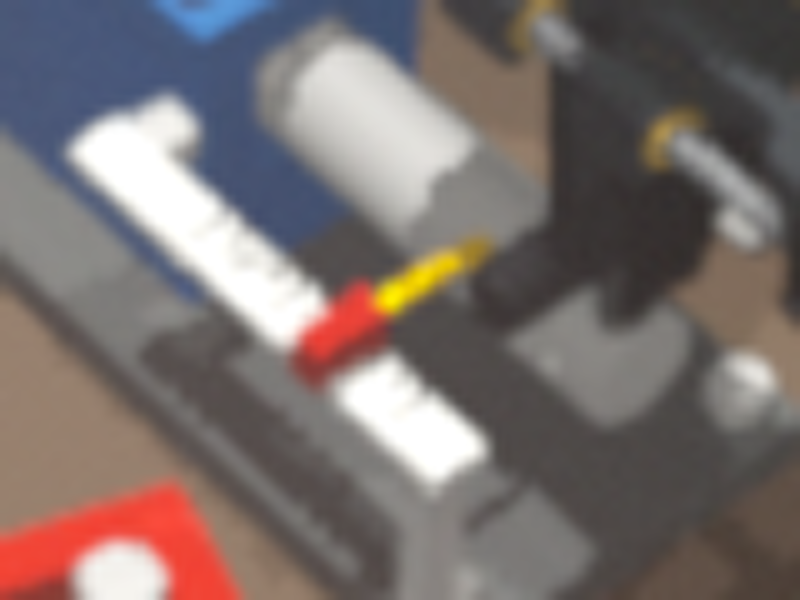

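The yellow pointer meets the middle of the red index's side at crop (382,302), and the kinematics give ram 0.0487 against index 0.0488. The index has not moved. Handing in.

```bash
python3 -c "
from bench import env
print(env.close_job())"
```

```text
the job is handed in; nothing more can be done
None
```

The job is handed in: I slackened the wing nut to about 2.97 rad, close to its 3.0 stop, then pulled the ram to about 48.7 mm against an index measured at 48.8 mm, and the gripper is still holding it there.

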